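# Put the silversmith's forming tools back on their outlines

### The arm

A 6-joint arm with a two-finger parallel gripper is mounted at the origin on the work surface. World frame = base frame: x ahead of the robot, y to its left, z up, the work surface at z = 0. Lengths are in mm, angles in rad, forces in N, time in s.
With the tool pointing down it reaches from about 400 to 925 mm from the base axis. Payload 12.5 kg.
Tool frame: the origin (TCP) lies where the fingers leave the gripper's body, on its centre line; the fingertips stand 78 mm ahead of it and the grasp point (between the pads) lies 59 mm ahead of it; z points along the fingers, y is the direction in which the jaws open and shut (so a half turn about z gives the same grasp; the last joint's range is limited). The gripper opens to 95 mm and grips with 3 to 60 N. Pads are 20 mm wide; open, the fingers measure 119 mm over their backs; the gripper's body (75 mm by 180 mm) begins 59 mm behind the grasp point.
Start: joints at [-1.223, 0.491, 1.559, -0, 1.092, -0.106], TCP at [274.012, -561.743, 292.261] pointing down, gripper open.
Joint ranges: [-3.1, 3.1], [-0.84, 2.19], [0.05, 2.79], [-1.13, 4.28], [0.06, 2.93], [-2.69, 2.69]. Speed limits (rad/s): [2.22, 2.22, 2.79, 3.14, 3.14, 3.14].

### API

Orientations are given as [roll, pitch, yaw] about the fixed x, y, z axes, in that order (R = Rz(yaw) Ry(pitch) Rx(roll)).
In Python, from cell import env, viewer, ticket, search_frame gives the robot as it stands.
- The arm moves only by the shell command python3 -m inch 'ROWS'. ROWS is a JSON object of lists of equal length, an entry for each row: "hand": the opening, from 0 (shut) to 1 (fully open); "delta_pos": the shift along the tool's x, y, z in cm, a list of three; "turn": the turn about the tool's z in rad. A call has 1 to 20 rows; each row shifts and turns the commanded pose from where the row before left it, along the tool's axes as they then stand; what a row does not reach is not made up. A row lasts 1/10 s, in which the tool goes at most 50 mm and 8.59 degrees, less where a joint would pass 70% of its speed; a pose out of reach is approached as far as the arm can. A call is refused whole if a number of a shift passes 5 or a number of a turn 0.15, either way. A call with a gripper value outside its range is refused whole. The fingers move at their own pace and stop on an object; the grip force is fixed at half the most. Time passes only in rows, so rows that do not move let the fingers close. It gives the time, the measured TCP pose, the force and the opening at its end, in the units of the state.
- env.state(): the state, without advancing time (a new reading comes with each control period).
- viewer.read_camera(name): name is "side" or "top"; returns (picture, depth): 420x560x3 uint8, blue, green, red; 420x560 float32, mm along the optical axis (not along the pixel's ray), 0 where there is no reading.
- viewer.get_calibration(name): a dict with "fx", "fy", "cx", "cy" (pixels), "T" (4x4, takes a point from camera to world coordinates). Camera axes: x right, y down, z forward; pixel columns grow to the right and rows downward; lengths in mm; the calibration is good to about 2 mm. A picture is of the moment at which its call begins. get_calibration takes no time and is no camera call.
- ticket.job_done(): hands the job in, once; it reports no verdict.
Trained networks look in the newest picture that a camera, given by its name, has taken for a name from the list of things; names that differ only in an ending like _2 or _b are one class to them, and where a whole thing is asked for, a point or a joint stands for the part that bears it (a point fixed in the world has none). Each returns a list of dicts, best first, with "p" (0 to 1); they miss things now and then, are a little off and sometimes report something else, mostly with a low value. They report only what shows in the picture. A call takes as long as a camera call. They do not tell look-alikes from the thing itself.
- search_frame(camera, label): "centre" ([column, row] in pixels, amid what is visible of it).
The state is a dict: "t": time; "joints": joint angles; "qvel": joint speeds; "tau": joint torques, N m; "eef_pos": TCP position; "tcp_rot": TCP orientation; "ft_force": force on the tool from outside, world axes, zero at the start; "moment": the same for the moment, N m; "opening": opening from 0.0 (shut) to 1.0 (fully open).
Only numpy, scipy, OpenCV 4.12 (cv2) and the standard library are available. Lean on these libraries where they do the work, as an engineer would, in place of code of your own. Each camera call takes 0.05 s, during which the arm holds its last target.

### The job

Put the four steel forming tools back on their storage boards: stand each one upright in the middle of the black inlay that has the shape and size of its foot (stepped cone on the large circle, small dome stake on the small circle, doming block on the square, grooved swage block on the long rectangle). Turn the two angular blocks so that their sides run along the sides of their inlays.

Things in the scene. Friction and masses are not known exactly. Their poses are not given: they have to be found in the camera images.
- cone_mid (a point): Stepped steel ring-sizing cone standing upright, 84 mm tall, about 0.45 kg: round foot 54 mm in diameter and 14 mm high, then a plain cylindrical collar 32 mm in diameter from 14 to 50 mm above its underside (grip here), then four steps of 28, 24, 20 and 16 mm diameter up to the top. This point is on its axis, half-way up (42 mm above its underside); z points up.
- dome_mid (a point): Small steel dome stake standing upright, 60 mm tall, about 0.25 kg: round foot 36 mm in diameter and 8 mm high, a 20 mm neck, then a cylindrical head 30 mm in diameter from 18 to 46 mm above its underside (grip here), domed on top. This point is on its axis, half-way up (30 mm above its underside); z points up.
- block_mid (a point): Square steel doming block, 44 x 44 mm and 40 mm tall, about 0.5 kg, with dark round hollows on its top. This point is its centre (20 mm above its underside); x and y are square to its sides, z points up.
- swage_mid (a point): Long steel swage block, 90 x 34 mm and 30 mm tall, about 0.55 kg, with grooves 8 mm deep across its top. This point is its centre (15 mm above its underside); x lies along its 90 mm length, y across its 34 mm width (grip across the width), z points up.
- seat_cone (a point): Fixed light-wood board, 110 x 76 x 8 mm, flat on the bench, one of four of equal size, with a flush black inlay in the middle: the larger circle, 62 mm in diameter, place of the stepped cone. This point: centre of the inlay on the top face, 8 mm above the bench; x along the 110 mm side, y along the 76 mm side, z up. Boards and tools stand mixed.
- seat_dome (a point): Fixed light-wood board, 110 x 76 x 8 mm, flat on the bench, one of four of equal size, with a flush black inlay in the middle: the smaller circle, 44 mm in diameter, place of the dome stake. This point: centre of the inlay on the top face, 8 mm above the bench; x along the 110 mm side, y along the 76 mm side, z up. Boards and tools stand mixed.
- seat_block (a point): Fixed light-wood board, 110 x 76 x 8 mm, flat on the bench, one of four of equal size, with a flush black inlay in the middle: a 52 x 52 mm square, its sides along the board's, place of the doming block. This point: centre of the inlay on the top face, 8 mm above the bench; x along the 110 mm side, y along the 76 mm side, z up. Boards and tools stand mixed.
- seat_swage (a point): Fixed light-wood board, 110 x 76 x 8 mm, flat on the bench, one of four of equal size, with a flush black inlay in the middle: a 98 x 42 mm rectangle, its length along the board's 110 mm side, place of the swage block. This point: centre of the inlay on the top face, 8 mm above the bench; x along the 110 mm side, y along the 76 mm side, z up. Boards and tools stand mixed.
Things that resemble listed ones, but are neither listed nor needed, are in the scene too. What is shaped like the part that bears seat_swage but red is not meant.

How it is judged (in metres and radians):
At the end, for the whole second after the job is handed in: Each tool stands upright (0.1 rad) on its own board, at rest (under 0.02 m/s), its centre within 12 mm of the inlay's centre and at standing height within 5 mm; the swage and doming blocks are turned within 0.25 rad of their inlays (half, or quarter, turns allowed) (horizontal distance between cone_mid and seat_cone below 0.012 m and z of cone_mid in the frame of seat_cone between 0.037 and 0.047 m and angle between each of cone_mid, dome_mid, block_mid, swage_mid's own z axis and vertical below 0.1 rad and linear speed of each of cone, dome, block, swage below 0.02 m/s and horizontal distance between dome_mid and seat_dome below 0.012 m and z of dome_mid in the frame of seat_dome between 0.025 and 0.035 m and horizontal distance between block_mid and seat_block below 0.012 m and z of block_mid in the frame of seat_block between 0.015 and 0.025 m and horizontal distance between swage_mid and seat_swage below 0.012 m and z of swage_mid in the frame of seat_swage between 0.01 and 0.02 m and angle between the x axis of swage_mid and the x axis of seat_swage, either way round below 0.25 rad and (angle between the x axis of block_mid and the x axis of seat_block, either way round below 0.25 rad or angle between the x axis of block_mid and the y axis of seat_block, either way round below 0.25 rad)); the robot touches nothing.
It also fails if it takes over 115 s, if anything falls off the work surface, if the arm or the gripper's body presses on something with over 40 N, if the wrist force passes 120 N, or if a joint passes its speed limit or range.

## Working session

There is one attempt and no reset: what is moved stays moved. The work goes in short steps, Python scripts to look and compute and a shell command to move; the robot and the scene stay as the last step left them, time stands still between calls to the robot, and variables do not carry over. Pictures are saved under pics/ and viewed, and the job is handed in when it is done.

```bash
ls; mkdir -p pics; python3 - <<'E'
from cell import env, viewer, ticket, search_frame
import cv2,numpy as np
print(env.state())
for n in("side","top"):
    p,d=viewer.read_camera(n); cv2.imwrite(f"pics/{n}0.png",p); np.save(f"{n}0.npy",d)
    c=viewer.get_calibration(n); print(n,c)
    for l in ["cone_mid","dome_mid","block_mid","swage_mid","seat_cone","seat_dome","seat_block","seat_swage"]:
        print(l,[( [round(float(v),1) for v in r["centre"]],round(float(r["p"]),2)) for r in search_frame(n,l)])
E
```

```text
pics
{'t': 0.0, 'joints': array([-1.22258153e+00,  4.91564048e-01,  1.55945606e+00, -8.83915353e-06,
        1.09169513e+00, -1.05594285e-01]), 'qvel': array([-4.25627290e-04, -1.31627582e-03, -3.38007126e-04, -1.05313624e-03,
       -9.83851474e-05, -8.83621502e-04]), 'tau': array([-1.26916104e-03, -6.12645292e+01, -2.58182502e+01,  6.92304969e-02,
        4.83824650e-02, -5.47537695e-05]), 'eef_pos': array([ 273.96269411, -561.57825156,  291.65663619]), 'tcp_rot': array([-3.14047550e+00, -1.10521833e-04,  4.53813104e-01]), 'ft_force': array([-0.65258978,  0.07586633,  0.99884462]), 'moment': array([-0.01527858, -0.01152892, -0.0018085 ]), 'opening': 0.9971422243515468}
side {'fx': 414.6616556345717, 'fy': 414.6616556345717, 'cx': 281.62387236908717, 'cy': 208.93687252631207, 'T': array([[-8.07350785e-01, -3.97297221e-01,  4.36279301e-01,
         2.42291054e+01],
       [-5.90071390e-01,  5.42736911e-01, -5.97705948e-01,
         5.89812012e+02],
       [ 6.82031890e-04, -7.39994300e-01, -6.72612794e-01,
         7.56329375e+02],
       [ 0.00000000e+00,  0.00000000e+00,  0.0000000
[... 444 characters left out ...]
'cy': 204.20279948709612, 'T': array([[ 4.67793772e-03, -9.95283942e-01,  9.68916480e-02,
         3.22904383e+02],
       [-9.99955631e-01, -3.86353246e-03,  8.59122918e-03,
        -3.20420727e+01],
       [-8.17636841e-03, -9.69275383e-02, -9.95257856e-01,
         1.37354206e+03],
       [ 0.00000000e+00,  0.00000000e+00,  0.00000000e+00,
         1.00000000e+00]])}
cone_mid [([311.9, 206.1], 0.51)]
dome_mid [([176.9, 231.5], 0.46)]
block_mid [([410.7, 182.4], 0.59)]
swage_mid [([242.1, 138.8], 0.82)]
seat_cone [([152.2, 186.0], 0.63)]
seat_dome [([241.7, 206.8], 0.86)]
seat_block [([367.3, 230.2], 0.73)]
seat_swage [([426.4, 214.4], 0.83), ([211.9, 263.9], 0.69), ([324.3, 147.7], 0.67)]
```

View pics/side0.png

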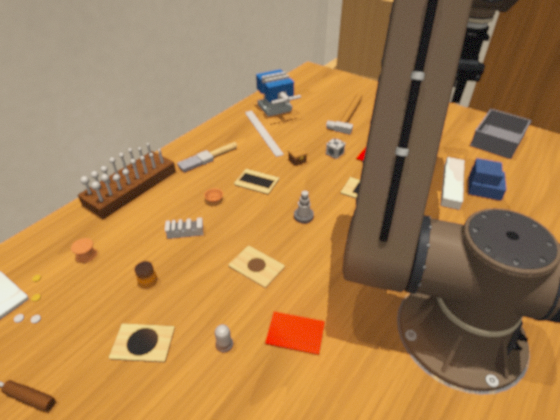

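View pics/top0.png

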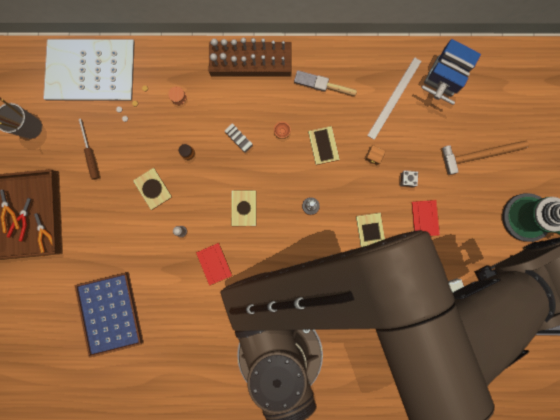

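The top view shows the cone at (311,206), the dome at (179,231), the block at (410,179) and the swage at (238,138). The seats are: cone (152,188), dome (243,208), block (371,230) and swage (324,145). The red boards at (213,264) and (426,217) are decoys. Next I'll measure with depth from both cameras.

```bash
cat > h.py <<'E'
import numpy as np, cv2
from cell import viewer
def world(n,d):
    c=viewer.get_calibration(n); T=c["T"]; v,u=np.mgrid[0:d.shape[0],0:d.shape[1]].astype(float)
    P=np.stack([(u-c["cx"])/c["fx"]*d,(v-c["cy"])/c["fy"]*d,d],-1)
    return P@T[:3,:3].T+T[:3,3]
def plane(n,u,v,z):
    c=viewer.get_calibration(n); T=c["T"]; r=T[:3,:3]@np.array([(u-c["cx"])/c["fx"],(v-c["cy"])/c["fy"],1]); s=(z-T[2,3])/r[2]
    return T[:3,3]+s*r
def rect(n,img,mask,z):
    cs,_=cv2.findContours(mask.astype(np.uint8),cv2.RETR_EXTERNAL,cv2.CHAIN_APPROX_NONE)
    if not cs: return None
    vu=np.argwhere(mask); Q=np.array([plane(n,u,v,z)[:2] for v,u in vu],np.float32)
    (c,s,a)=cv2.minAreaRect(Q); return Q.mean(0).round(1),np.round(c,1),np.round(s,1),round(a,1),len(Q)
def comp(mask,u,v,r=8):
    n,l=cv2.connectedComponents(mask.astype(np.uint8))
    w=l[max(0,v-r):v+r+1,max(0,u-r):u+r+1]; w=w[w>0]
    return (l==np.bincount(w).argmax()) if len(w) else np.zeros_like(mask)
E
python3 - <<'E'
from h import *
seats={"top":dict(cone=(152,188),dome=(243,208),block=(371,231),swage=(324,145)),"side":dict(cone=(142,341),dome=(257,265),swage=(257,182),block=(354,188))}
tools={"top":dict(cone=(311,206),dome=(179,231),block=(410,179),swage=(238,138)),"side":dict(cone=(304,206),dome=(223,337),block=(336,147),swage=(184,228))}
for n in("top","side"):
    im=cv2.imread(f"pics/{n}0.png"); d=np.load(f"{n}0.npy"); W=world(n,d)
    b,g,r=[im[...,i].astype(int) for i in range(3)]
    dark=(im.max(2)<75)
    pale=(r>170)&(b>95)&(g>140)
    for k,(u,v) in seats[n].items():
        m=comp(dark,u,v,4); print(n,"seat",k,rect(n,im,m,8),"z",np.round(np.median(W[...,2][m]),1))
        mp=comp(pale|dark,u,v,4); print("    board",rect(n,im,mp,8),"z",np.round(np.median(W[...,2][mp]),1))
    for k,(u,v) in tools[n].items():
        m=comp((W[...,2]>14)&(d>0),u,v,6)
        if m.sum(): 
            Q=W[m].astype(np.float32); print(n,"tool",k,m.sum(),"mean",Q.mean(0).round(1),"ztop",np.percentile(Q[:,2],[5,50,95,99]).round(1),"mid",((Q.max(0)+Q.min(0))/2).round(1),[np.round(x,1) for x in cv2.minAreaRect(Q[:,:2])])
            t=Q[Q[:,2]>np.percentile(Q[:,2],97)-8]; print("     toppart",t.mean(0).round(1),len(t),[np.round(x,1) for x in cv2.minAreaRect(t[:,:2])])
    print("bench z",np.median(W[120:130,:][...,2]))
    s=[]
    for k in seats[n]:
        for q in (seats,tools):
            u,v=q[n][k]; c=cv2.resize(im[v-25:v+25,u-25:u+25],(200,200),interpolation=cv2.INTER_CUBIC); s.append(c)
    cv2.imwrite(f"pics/{n}_crops.png",np.vstack([np.hstack(s[:4]),np.hstack(s[4:])]))
E
```

```text
top seat cone (array([504.7, 404.5], dtype=float32), array([505.1, 404.4]), array([50.5, 53.6]), 0.2, 243) z 9.0
    board (array([504.7, 403.7], dtype=float32), array([504.3, 403.7]), array([109. ,  75.1]), 32.8, 733) z 8.5
top seat dome (array([445.1, 116.1], dtype=float32), array([445. , 115.6]), array([34.4, 34.2]), 0.7, 113) z 9.2
    board (array([445.1, 116.1], dtype=float32), array([445. , 115.6]), array([34.4, 34.2]), 0.7, 113) z 9.2
top seat block (array([ 372.1, -278.5], dtype=float32), array([ 372.2, -278.5]), array([46. , 46.1]), 9.0, 226) z 9.2
    board (array([ 372.1, -278.5], dtype=float32), array([ 372.2, -278.5]), array([46. , 46.1]), 9.0, 226) z 9.2
top seat swage (array([ 644.6, -132.8], dtype=float32), array([ 644.6, -133. ]), array([91.5, 35.7]), 12.9, 326) z 8.8
    board (array([ 644.6, -132.8], dtype=float32), array([ 644.6, -133. ]), array([91.5, 35.7]), 12.9, 326) z 8.8Traceback (most recent call last):
  File "<stdin>", line 15, in <module>
cv2.error: OpenCV(4.12.0) /io/opencv/modules/imgproc/src/convhull.cpp:143: error: (-215:Assertion failed) total >= 0 && (depth == CV_32F || depth == CV_32S) in function 'convexHull'
```

```bash
python3 - <<'E'
from h import *
seats={"top":dict(cone=(152,188),dome=(243,208),block=(371,231),swage=(324,145)),"side":dict(cone=(142,341),dome=(257,265),swage=(257,182),block=(354,188))}
tools={"top":dict(cone=(311,206),dome=(179,231),block=(410,179),swage=(238,138)),"side":dict(cone=(304,206),dome=(223,337),block=(336,147),swage=(184,228))}
for n in("top","side"):
    im=cv2.imread(f"pics/{n}0.png"); d=np.load(f"{n}0.npy"); W=world(n,d)
    dark=(im.max(2)<75)
    if n=="side":
     for k,(u,v) in seats[n].items():
        m=comp(dark,u,v,4); print(n,"seat",k,rect(n,im,m,8),"z",np.round(np.median(W[...,2][m]),1))
    for k,(u,v) in tools[n].items():
        m=comp((W[...,2]>13)&(d>0),u,v,6)
        if m.sum(): 
            Q=np.ascontiguousarray(W[m],np.float32); mr=lambda q:[np.round(x,1) for x in cv2.minAreaRect(np.ascontiguousarray(q[:,:2]))]
            print(n,"tool",k,m.sum(),"mean",Q.mean(0).round(1),"ztop",np.percentile(Q[:,2],[5,50,95,99]).round(1),"mid",((Q.max(0)+Q.min(0))/2).round(1),mr(Q))
            t=Q[Q[:,2]>np.percentile(Q[:,2],97)-8]; print("     toppart",t.mean(0).round(1),len(t),mr(t))
    print("bench z",np.median(W[120:130,:][...,2]))
    s=[]
    for k in seats[n]:
        for q in (seats,tools):
            u,v=q[n][k]; c=cv2.resize(im[v-25:v+25,u-25:u+25],(200,200),interpolation=cv2.INTER_CUBIC); s.append(c)
    cv2.imwrite(f"pics/{n}_crops.png",np.vstack([np.hstack(s[:4]),np.hstack(s[4:])]))
E
```

```text
top tool cone 187 mean [447.8 -92.7  40.5] ztop [14.1 25.8 84.1 87.7] mid [449.7 -93.8  51. ] [array([449.7, -93.8]), array([50.3, 49.5]), np.float64(0.1)]
     toppart [450.9 -92.9  83.3] 25 [array([449.7, -93.3]), array([11.9, 17.3]), np.float64(85.8)]
top tool dome 97 mean [369.8 304.8  50.1] ztop [24.7 54.3 61.6 62.5] mid [370.2 307.   39.3] [array([369.8, 307.6]), array([27.2, 29. ]), np.float64(42.2)]
     toppart [369.2 308.1  57.7] 51 [array([369.7, 308.4]), array([21.7, 23.9]), np.float64(65.7)]
top tool block 250 mean [ 532.2 -392.3   38.2] ztop [20.9 40.  45.  46.5] mid [ 533.6 -394.3   31.6] [array([ 533.8, -394.2]), array([44.1, 44.9]), np.float64(86.2)]
     toppart [ 533.6 -394.9   41.3] 186 [array([ 534.2, -394.3]), array([43.1, 44. ]), np.float64(87.6)]
top tool swage 331 mean [661.1 132.5  26.3] ztop [17.6 26.8 34.1 36.3] mid [661.4 132.1  25.2] [array([662.1, 132.8]), array([91.6, 33.9]), np.float64(44.1)]
     toppart [661.6 133.1  30.6] 166 [array([661.6, 132.5]), array([90.2, 33.4]), np.float64(43.5)]
bench z 0.8215900407922163
side seat cone (array([503.5, 407.
[... 781 characters left out ...]
3 310.5  55.9] 131 [array([370.7, 309.3]), array([24.8, 25.2]), np.float64(46.4)]
side tool block 240 mean [ 531.5 -386.9   32.4] ztop [15.8 37.1 41.6 42.5] mid [ 534.6 -393.6   28.5] [array([ 534.4, -394. ]), array([51.1, 46.8]), np.float64(85.5)]
     toppart [ 533.7 -390.8   39.1] 139 [array([ 535.3, -394.1]), array([51.1, 45. ]), np.float64(85.5)]
side tool swage 490 mean [659.9 136.1  24.3] ztop [14.8 23.8 30.8 32. ] mid [661.6 133.4  23.3] [array([663.2, 133.5]), array([90.8, 39.7]), np.float64(45.6)]
     toppart [662.4 135.8  28.4] 260 [array([663.6, 133.8]), array([90. , 37.4]), np.float64(43.9)]
bench z 0.39342298226944195
  return _methods._mean(a, axis=axis, dtype=dtype,
  ret = ret.dtype.type(ret / rcount)
```

View pics/top_crops.png

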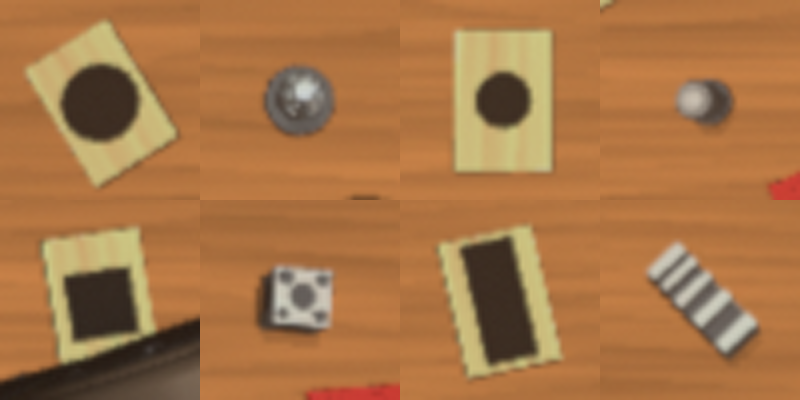

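View pics/side_crops.png

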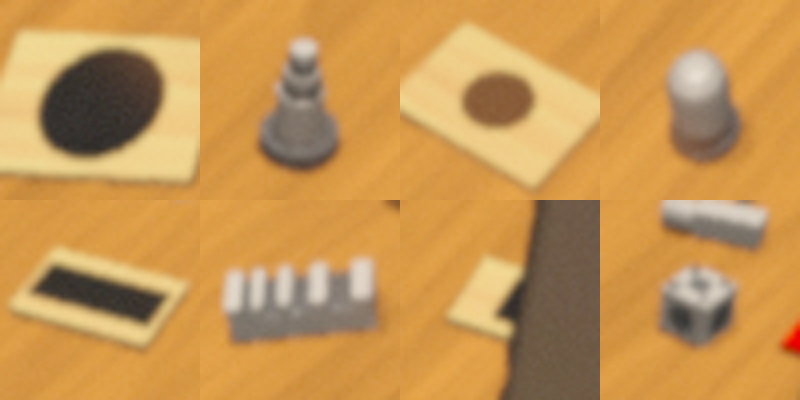

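Two views agree to about 3 mm, and the heights match the text: tops at 84, 60, 40 and 30 mm, boards at 8 mm. I'll write a helper that works out how far to go, then fetch the block.

```bash
cat > go.py <<'E'
import sys,numpy as np
from cell import env
# go.py x y graspz yawdeg
s=env.state(); p=s["eef_pos"]; psi=s["tcp_rot"][2]
x,y,z,yw=map(float,sys.argv[1:5]); t=np.radians(yw)
d=(psi-t+np.pi/2)%np.pi-np.pi/2   # half-turn equivalents
if len(sys.argv)>5: d=(psi-t+np.pi)%(2*np.pi)-np.pi
f=psi-d
D=np.array([x,y,z+59])-p; c,si=np.cos(f),np.sin(f)
print("t",round(s["t"],2),"p",p.round(1),"rpy",s["tcp_rot"].round(3),"open",round(float(s["opening"]),3),"F",s["ft_force"].round(1),"q6",s["joints"][5].round(2))
print("turn",round(d,3),"then cm: ",np.round([(c*D[0]+si*D[1])/10,(si*D[0]-c*D[1])/10,-D[2]/10],2))
E
python3 go.py 534 -394 130 -3
```

```text
t 0.9 p [ 274.  -561.7  292.3] rpy [ 3.142 -0.     0.454] open 1.0 F [ 1.   0.7 -0.3] q6 -0.11
turn 0.506 then cm:  [ 25.08 -18.11  10.33]
```

```bash
python3 -m inch '{"hand":[1,1,1,1,1,1,1,1,1,1,1,1,1,1,1,1],"delta_pos":[[0,0,0],[0,0,0],[0,0,0],[0,0,0],[1,-0.7,0],[2,-1.4,0.5],[3,-2.1,1],[3,-2.1,1.5],[3,-2.1,1.5],[3,-2.1,1.5],[3,-2.1,1.5],[3,-2.1,1.5],[2,-1.5,1],[1.1,-1,0.3],[1,-0.9,0],[0,0,0]],"turn":[0.13,0.13,0.13,0.116,0,0,0,0,0,0,0,0,0,0,0,0]}'; python3 go.py 534 -394 24 -3
```

```text
t: 2.5
eef_pos: [535.0, -393.3, 189.8]
tcp_rot: [3.141, -0.001, -0.05]
ft_force: [-0.1, -0.5, -0.1]
opening: 0.997
t 2.5 p [ 535.  -393.3  189.8] rpy [ 3.141e+00 -1.000e-03 -5.000e-02] open 0.997 F [-0.1 -0.5 -0.1] q6 0.89
turn 0.002 then cm:  [-0.1   0.07 10.68]
```

```bash
python3 -m inch '{"hand":[1,1,1,1,1,1,1,0,0,0,0,0,0,0,0,0],"delta_pos":[[-0.1,0.1,1.5],[0,0,2.5],[0,0,2.5],[0,0,2],[0,0,1.2],[0,0,1],[0,0,0],[0,0,0],[0,0,0],[0,0,0],[0,0,0],[0,0,0],[0,0,0],[0,0,0],[0,0,0],[0,0,0]],"turn":[0,0,0,0,0,0,0,0,0,0,0,0,0,0,0,0]}'; python3 go.py 372.1 -278.5 110 9.5
```

```text
t: 4.1
eef_pos: [533.1, -395.0, 82.3]
tcp_rot: [3.142, -0.0, -0.052]
ft_force: [-0.2, 1.1, -0.1]
opening: 0.461
t 4.1 p [ 533.1 -395.    82.3] rpy [ 3.142 -0.    -0.052] open 0.461 F [-0.2  1.1 -0.1] q6 0.89
turn -0.218 then cm:  [-13.95 -14.15  -8.67]
```

```bash
python3 -m inch '{"hand":[0,0,0,0,0,0,0,0,0,0,0,0,0,0],"delta_pos":[[0,0,-1],[0,0,-2],[0,0,-2.5],[0,0,-2],[0,0,-1.2],[-1,-1,0],[-2,-2,0],[-2.5,-2.5,0],[-2.5,-2.5,0],[-2.5,-2.5,0],[-2,-2,0],[-1.4,-1.6,0],[0,0,0],[0,0,0]],"turn":[0,-0.11,-0.11,0,0,0,0,0,0,0,0,0,0,0]}'; python3 go.py 371.5 -278.5 32 9.5; python3 - <<'E'
from h import *
for n in("top","side"):
    p,d=viewer.read_camera(n); cv2.imwrite(f"pics/{n}1.png",p)
E
```

```text
t: 5.5
eef_pos: [372.7, -279.5, 169.5]
tcp_rot: [3.141, -0.0, 0.167]
ft_force: [1.0, 0.0, -5.6]
opening: 0.467
t 5.5 p [ 372.7 -279.5  169.5] rpy [ 3.141 -0.     0.167] open 0.467 F [ 1.   0.  -5.6] q6 0.62
turn 0.001 then cm:  [-0.1  -0.12  7.85]
```

View pics/side1.png

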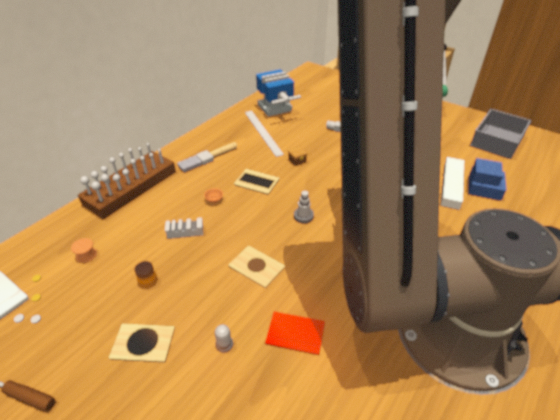

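The arm hides the block in this view, but the wrist force (-5.6 N) and the opening (44 mm) show it is held. Now I'll lower it, release and rise.

```bash
python3 -m inch '{"hand":[0,0,0,0,0,0,0],"delta_pos":[[-0.1,-0.1,2],[0,0,2.5],[0,0,2],[0,0,0.8],[0,0,0.4],[0,0,0.15],[0,0,0]],"turn":[0,0,0,0,0,0,0]}'; python3 go.py 371.5 -278.5 32 9.5
```

```text
t: 6.3
eef_pos: [371.6, -278.7, 91.2]
tcp_rot: [3.141, -0.001, 0.168]
ft_force: [0.3, -0.5, -6.4]
opening: 0.464
t 6.3 p [ 371.6 -278.7   91.2] rpy [ 3.141e+00 -1.000e-03  1.680e-01] open 0.464 F [ 0.3 -0.5 -6.4] q6 0.62
turn 0.002 then cm:  [-0.01 -0.02  0.02]
```

```bash
python3 -m inch '{"hand":[0,0,1,1,1,1,1,1,1,1,1,1,1,1],"delta_pos":[[0,0,0.1],[0,0,0],[0,0,0],[0,0,0],[0,0,0],[0,0,0],[0,0,0],[0,0,-1],[0,0,-2],[0,0,-2.5],[0,0,-2.5],[0,0,-2],[0,0,-1],[0,0,0]],"turn":[0,0,0,0,0,0,0,0,0,0,0,0,0,0]}'; python3 go.py 450.2 -92.3 141 9.5
```

```text
t: 7.7
eef_pos: [371.5, -278.6, 201.0]
tcp_rot: [3.139, -0.002, 0.168]
ft_force: [0.6, -0.1, -0.3]
opening: 1.0
t 7.7 p [ 371.5 -278.6  201. ] rpy [ 3.139e+00 -2.000e-03  1.680e-01] open 1.0 F [ 0.6 -0.1 -0.3] q6 0.62
turn 0.002 then cm:  [ 10.84 -17.07   0.1 ]
```

```bash
python3 -m inch '{"hand":[1,1,1,1,1,1,1,1,1,1],"delta_pos":[[0.8,-1.2,0],[1.4,-2.2,0],[1.9,-3,0],[1.9,-3,0],[1.9,-3,0],[1.5,-2.4,0],[1,-1.5,0],[0.4,-0.8,0],[0,0,0],[0,0,0]],"turn":[0,0,0,0,0,0,0,0,0,0]}'; python3 go.py 450.2 -92.3 36 9.5;  python3 - <<'E'
from h import *
for n in("top","side"):
    p,d=viewer.read_camera(n); cv2.imwrite(f"pics/{n}2.png",p)
    W=world(n,d)
    for (x,y) in((371.5,-278.5),):
        m=(abs(W[...,0]-x)<50)&(abs(W[...,1]-y)<50)&(W[...,2]>41)&(W[...,2]<54)&(d>0)
        if m.sum()>10: print(n,W[m].mean(0).round(1),[np.round(a,1) for a in cv2.minAreaRect(np.ascontiguousarray(W[m][:,:2],np.float32))])
cv2.imwrite("pics/both2.png",np.vstack([p[100:400],]) )
E
```

```text
t: 8.7
eef_pos: [448.9, -91.9, 199.3]
tcp_rot: [-3.141, 0.001, 0.168]
ft_force: [0.6, -0.4, 0.5]
opening: 1.004
t 8.7 p [448.9 -91.9 199.3] rpy [-3.141e+00  1.000e-03  1.680e-01] open 1.004 F [ 0.6 -0.4  0.5] q6 1.06
turn 0.002 then cm:  [ 0.12  0.06 10.43]
top [ 373.1 -277.5   48. ] [array([ 373. , -278.3]), array([44. , 44.8]), np.float64(7.1)]
```

View pics/side2.png

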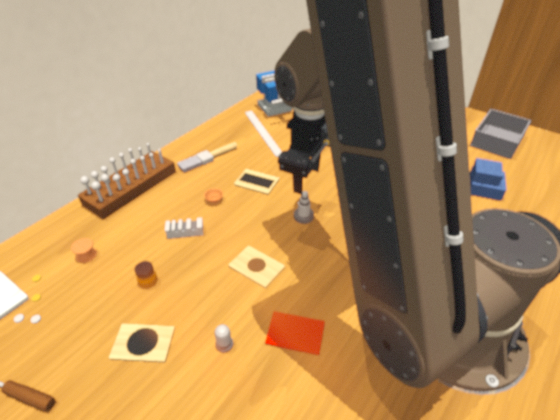

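View pics/top2.png

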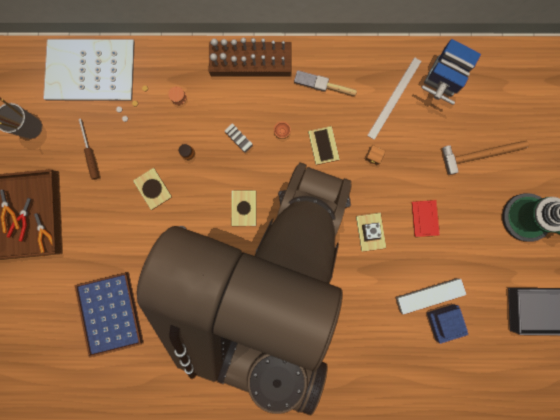

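The block sits on its square at (373,231) in the top view: centre error about 1 mm, turned about 2°. Next is the cone, with the fingers open above it at (304,206) in the side view.

```bash
python3 -m inch '{"hand":[1,1,1,1,1,1,1,0,0,0,0,0,0,0,0,0,0],"delta_pos":[[0.1,0.1,1.5],[0,0,2.5],[0,0,2.5],[0,0,2],[0,0,1.2],[0,0,0.7],[0,0,0],[0,0,0],[0,0,0],[0,0,0],[0,0,0],[0,0,0],[0,0,0],[0,0,0],[0,0,0],[0,0,0],[0,0,0]],"turn":[0,0,0,0,0,0,0,0,0,0,0,0,0,0,0,0,0]}'; python3 go.py 504.5 405 141 9.5
```

```text
t: 10.5
eef_pos: [450.5, -92.6, 95.7]
tcp_rot: [3.141, -0.0, 0.168]
ft_force: [0.4, -0.3, 0.8]
opening: 0.329
t 10.5 p [450.5 -92.6  95.7] rpy [ 3.141 -0.     0.168] open 0.329 F [ 0.4 -0.3  0.8] q6 1.06
turn 0.002 then cm:  [ 13.54 -48.19 -10.43]
```

```bash
python3 -m inch '{"hand":[0,0,0,0,0,0,0,0,0,0,0,0,0,0,0,0,0,0,0,0],"delta_pos":[[0,0,-1],[0,0,-2],[0,0,-2.5],[0,0,-2.5],[0,0,-1.5],[0.3,-1,-0.5],[0.5,-2,0],[0.8,-3,0],[1.1,-4,0],[1.1,-4,0],[1.1,-4,0],[1.1,-4,0],[1.1,-4,0],[1.1,-4,0],[1.1,-4,0],[1.1,-4,0],[1.1,-4,0],[1.1,-4,0],[0.8,-3,0],[0.6,-2,0]],"turn":[0,0,0,0,0,0,0,0,0,0,0,0,0,0,0,0,0,0,0,0]}';python3 -m inch '{"hand":[0,0],"delta_pos":[[0,-0.6,0],[0,0,0]],"turn":[0,0]}'; python3 go.py 504.5 405 45 9.5
```

```text
t: 12.5
eef_pos: [501.8, 436.3, 194.4]
tcp_rot: [3.141, 0.002, 0.169]
ft_force: [-0.5, -0.4, -6.2]
opening: 0.331
t: 12.7
eef_pos: [501.0, 440.1, 194.5]
tcp_rot: [3.141, 0.002, 0.169]
ft_force: [0.2, -0.9, -6.6]
opening: 0.328
t 12.7 p [501.  440.1 194.5] rpy [3.141e+00 2.000e-03 1.690e-01] open 0.328 F [ 0.2 -0.9 -6.6] q6 2.02
turn 0.003 then cm:  [-0.24  3.52  9.05]
```

```bash
python3 -m inch '{"hand":[0,0,0,0,0],"delta_pos":[[-0.1,1,0],[-0.1,1.5,0],[0,0.8,0],[0,0.2,0],[0,0,0]],"turn":[0,0,0,0,0]}'; python3 - <<'E'
from h import *
for n in("side",):
    p,d=viewer.read_camera(n); cv2.imwrite(f"pics/{n}3.png",p)
E
python3 go.py 504.5 405 45 9.5
```

```text
t: 13.2
eef_pos: [506.6, 403.8, 196.0]
tcp_rot: [-3.141, -0.0, 0.166]
ft_force: [0.2, 0.7, -5.1]
opening: 0.332
t 13.25 p [506.4 404.3 196. ] rpy [-3.141 -0.     0.167] open 0.334 F [-0.1  0.9 -5.7] q6 1.98
turn 0.001 then cm:  [-0.18 -0.1   9.2 ]
```

View pics/side3.png

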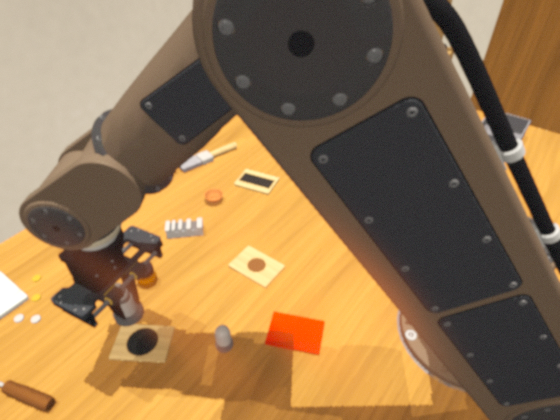

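The cone hangs upright in the gripper at (125,300), above its circle at (142,341). Lowering it.

```bash
python3 -m inch '{"hand":[0,0,0,0,0,0,0,0],"delta_pos":[[-0.2,-0.1,1.5],[0,0,2.5],[0,0,2.5],[0,0,1.4],[0,0,0.7],[0,0,0.4],[0,0,0.2],[0,0,0]],"turn":[0,0,0,0,0,0,0,0]}'; python3 go.py 504.5 405 45 9.5
```

```text
t: 14.05
eef_pos: [504.2, 405.5, 104.3]
tcp_rot: [-3.141, -0.001, 0.168]
ft_force: [1.0, -0.0, -4.7]
opening: 0.332
t 14.05 p [504.2 405.5 104.3] rpy [-3.141e+00 -1.000e-03  1.680e-01] open 0.332 F [ 1.  -0.  -4.7] q6 1.98
turn 0.002 then cm:  [0.02 0.06 0.03]
```

```bash
python3 -m inch '{"hand":[0,0,1,1,1,1,1,1,1,1,1,1,1,1,1],"delta_pos":[[0,0,0.1],[0,0,0],[0,0,0],[0,0,0],[0,0,0],[0,0,0],[0,0,0],[0,0,-1],[0,0,-2],[0,0,-2.5],[0,0,-2.5],[0,0,-2],[0,0,-1],[0,0,0],[0,0,0]],"turn":[0,0,0,0,0,0,0,0,0,0,0,0,0,0,0]}'; python3 go.py 370 309 120 9.5
```

```text
t: 15.55
eef_pos: [503.8, 405.2, 212.1]
tcp_rot: [3.141, 0.001, 0.168]
ft_force: [-0.0, 0.2, -0.2]
opening: 0.997
t 15.55 p [503.8 405.2 212.1] rpy [3.141e+00 1.000e-03 1.680e-01] open 0.997 F [-0.   0.2 -0.2] q6 1.98
turn 0.002 then cm:  [-14.78   7.28   3.31]
```

```bash
python3 -m inch '{"hand":[1,1,1,1,1,1,1,1,1],"delta_pos":[[-1,0.5,0],[-2,1,0],[-3,1.5,0],[-3,1.5,0],[-3,1.5,0],[-2,1,1],[-0.8,0.3,1.5],[0,0,0.8],[0,0,0]],"turn":[0,0,0,0,0,0,0,0,0]}'; python3 go.py 370 309 32 9.5; python3 - <<'E'
from h import *
for n in("side","top"):
    p,d=viewer.read_camera(n); cv2.imwrite(f"pics/{n}4.png",p); W=world(n,d)
    m=(abs(W[...,0]-504)<40)&(abs(W[...,1]-405)<40)&(W[...,2]>75)&(W[...,2]<100)
    print(n,m.sum(),W[m].mean(0).round(1),W[m].max(0).round(1))
E
```

```text
t: 16.45
eef_pos: [370.0, 308.5, 178.6]
tcp_rot: [3.141, 0.002, 0.168]
ft_force: [0.1, -0.2, 0.1]
opening: 1.004
t 16.45 p [370.  308.5 178.6] rpy [3.141e+00 2.000e-03 1.680e-01] open 1.004 F [ 0.1 -0.2  0.1] q6 1.96
turn 0.002 then cm:  [ 0.01 -0.05  8.76]
side 127 [502.5 406.7  85.7] [512.9 416.7  94.2]
top 47 [504.3 402.3  87.8] [517.1 412.1  99.8]
```

View pics/side4.png

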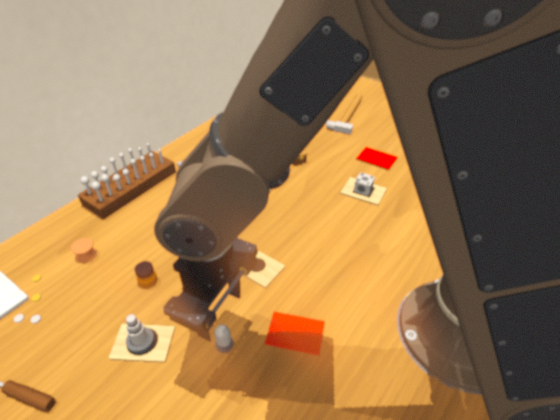

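View pics/top4.png

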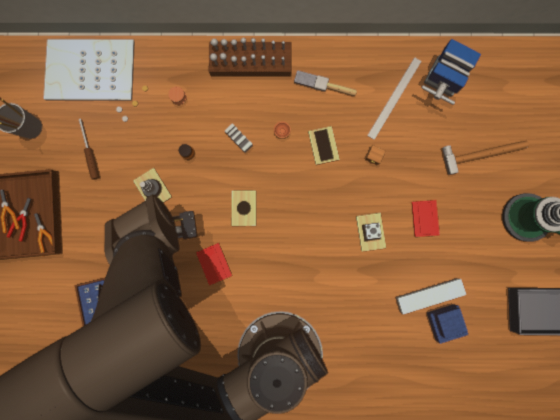

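The cone stands on its circle at (140,340) in the side view, and the block on its square at (364,184). Now I'll grasp the dome at (223,337).

```bash
python3 -m inch '{"hand":[1,1,1,1,1,1,0,0,0,0,0,0,0,0,0,0],"delta_pos":[[0,0,1.5],[0,0,2.5],[0,0,2.5],[0,0,1.5],[0,0,0.8],[0,0,0],[0,0,0],[0,0,0],[0,0,0],[0,0,0],[0,0,0],[0,0,0],[0,0,0],[0,0,0],[0,0,0],[0,0,0]],"turn":[0,0,0,0,0,0,0,0,0,0,0,0,0,0,0,0]}'; python3 go.py 445 116 110 9.5
```

```text
t: 18.15
eef_pos: [370.3, 308.7, 91.7]
tcp_rot: [3.142, -0.0, 0.168]
ft_force: [-0.4, 0.4, 0.4]
opening: 0.308
t 18.15 p [370.3 308.7  91.7] rpy [ 3.142 -0.     0.168] open 0.308 F [-0.4  0.4  0.4] q6 1.96
turn 0.002 then cm:  [ 4.19 20.24 -7.73]
```

```bash
python3 -m inch '{"hand":[0,0,0,0,0,0,0,0,0,0,0,0,0,0],"delta_pos":[[0,0,-1],[0,0,-2],[0,0,-2.5],[0,0,-2],[0.2,1,-0.3],[0.4,2,0],[0.6,3,0],[0.6,3,0],[0.7,3.2,0],[0.6,3,0],[0.6,3,0],[0.4,1.6,0],[0.1,0.4,0],[0,0,0]],"turn":[0,0,0,0,0,0,0,0,0,0,0,0,0,0]}'; python3 go.py 445 116 41.2 9.5; python3 - <<'E'
from h import *
c=cv2.imread("pics/side0.png"); g=c[240:295,225:290]
hsv=c.astype(int); m=(c.max(2)<170); l=comp(m,257,265,4); print(l.sum(), rect("side",c,l,8))
E
```

```text
t: 19.55
eef_pos: [445.2, 115.8, 169.3]
tcp_rot: [3.142, 0.001, 0.166]
ft_force: [0.9, -0.5, -3.7]
opening: 0.309
t 19.55 p [445.2 115.8 169.3] rpy [3.142e+00 1.000e-03 1.660e-01] open 0.309 F [ 0.9 -0.5 -3.7] q6 1.52
turn 0.001 then cm:  [-0.02 -0.02  6.91]
167 (array([443.7, 116.1], dtype=float32), array([444.1, 116. ]), array([37.6, 33.3]), 36.2, 167)
```

```bash
python3 -m inch '{"hand":[0,0,0,0,0,0,0,0,1,1,1,1,1,1,1,1,1,1,1,1],"delta_pos":[[0,0,1.5],[0,0,2.5],[0,0,1.5],[0,0,0.8],[0,0,0.4],[0,0,0.2],[0,0,0.1],[0,0,0],[0,0,0],[0,0,0],[0,0,0],[0,0,0],[0,0,0],[0,0,-1],[0,0,-2],[0,0,-2.5],[0,0,-2.5],[0,0,-1.5],[0,0,-0.5],[0,0,0]],"turn":[0,0,0,0,0,0,0,0,0,0,0,0,0,0,0,0,0,0,0,0]}'; python3 go.py 661.8 133 120 44
```

```text
t: 21.55
eef_pos: [445.4, 116.5, 200.4]
tcp_rot: [3.141, -0.002, 0.168]
ft_force: [0.0, -0.9, -0.7]
opening: 0.998
t 21.55 p [445.4 116.5 200.4] rpy [ 3.141e+00 -2.000e-03  1.680e-01] open 0.998 F [ 0.  -0.9 -0.7] q6 1.52
turn -0.6 then cm:  [16.71 13.85  2.14]
```

```bash
python3 -m inch '{"hand":[1,1,1,1,1,1,1,1,1,1,1,1,1],"delta_pos":[[0,0,0],[0,0,0],[0,0,0],[0,0,0],[0,0,0],[1.2,1,0],[2.4,2,0],[3.6,3,0],[3.6,3,0],[3.6,3,0.5],[1.8,1.4,1],[0.5,0.4,0.6],[0,0,0]],"turn":[-0.12,-0.12,-0.12,-0.12,-0.12,0,0,0,0,0,0,0,0]}'; python3 go.py 661.8 133 22 44; python3 - <<'E'
from h import *
for n in("side","top"):
    p,d=viewer.read_camera(n); cv2.imwrite(f"pics/{n}5.png",p); W=world(n,d)
    m=(abs(W[...,0]-445)<40)&(abs(W[...,1]-116)<40)&(W[...,2]>52)&(W[...,2]<80)
    if m.sum(): print(n,m.sum(),W[m].mean(0).round(1),W[m].max(0).round(1),W[m].min(0).round(1))
E
```

```text
t: 22.85
eef_pos: [660.7, 133.1, 176.3]
tcp_rot: [-3.139, 0.003, 0.768]
ft_force: [0.6, 0.0, -0.1]
opening: 1.001
t 22.85 p [660.7 133.1 176.3] rpy [-3.139e+00  3.000e-03  7.680e-01] open 1.001 F [ 0.6  0.  -0.1] q6 0.9
turn -0.0 then cm:  [0.07 0.09 9.53]
side 119 [442.7 120.7  61.4] [458.4 131.8  68.9] [431.7 104.8  52.3]
```

View pics/side5.png

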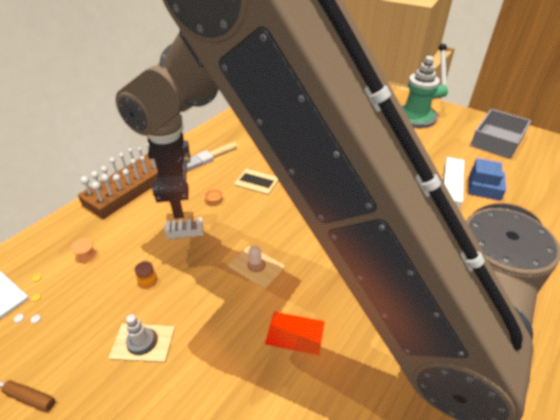

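The dome stands on the small circle at (256,262), and the gripper is over the swage at (184,228). I'll descend and grip it.

```bash
python3 -m inch '{"hand":[1,1,1,1,1,1,1,0,0,0,0,0,0,0,0,0,0],"delta_pos":[[0.1,0.1,1.5],[0,0,2.5],[0,0,2.5],[0,0,1.5],[0,0,1],[0,0,0.5],[0,0,0],[0,0,0],[0,0,0],[0,0,0],[0,0,0],[0,0,0],[0,0,0],[0,0,0],[0,0,0],[0,0,0],[0,0,0]],"turn":[0,0,0,0,0,0,0,0,0,0,0,0,0,0,0,0,0]}'; python3 go.py 644.2 -132.8 100 13
```

```text
t: 24.65
eef_pos: [662.9, 133.1, 83.7]
tcp_rot: [3.141, 0.0, 0.768]
ft_force: [0.3, -1.0, 0.7]
opening: 0.355
t 24.65 p [662.9 133.1  83.7] rpy [3.141 0.    0.768] open 0.355 F [ 0.3 -1.   0.7] q6 0.9
turn 0.541 then cm:  [-7.8  25.49 -7.53]
```

```bash
python3 -m inch '{"hand":[0,0,0,0,0,0,0,0,0,0,0,0,0,0,0,0,0],"delta_pos":[[0,0,-1],[0,0,-1.5],[0,0,-2],[0,0,-2],[0,0,-1],[-0.3,1,0],[-0.6,2,0],[-0.9,3,0],[-0.9,3,0],[-0.9,3,0],[-0.9,3,0],[-0.9,3,0],[-0.9,3,0],[-0.9,3,0],[-0.5,1.2,0],[-0.1,0.3,0],[0,0,0]],"turn":[0,0.11,0.11,0.11,0.11,0.1,0,0,0,0,0,0,0,0,0,0,0]}'; python3 go.py 644.2 -132.8 33.2 13;  python3 - <<'E'
from h import *
for n in("side","top"):
    p,d=viewer.read_camera(n); cv2.imwrite(f"pics/{n}6.png",p)
E
```

```text
t: 26.35
eef_pos: [645.3, -132.5, 158.7]
tcp_rot: [-3.141, 0.0, 0.227]
ft_force: [0.8, 0.3, -7.0]
opening: 0.352
t 26.35 p [ 645.3 -132.5  158.7] rpy [-3.141  0.     0.227] open 0.352 F [ 0.8  0.3 -7. ] q6 1.04
turn 0.001 then cm:  [-0.11  0.01  6.65]
```

View pics/side6.png

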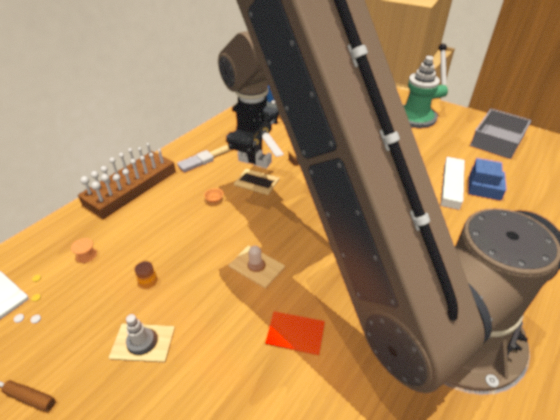

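The swage is held level (7 N) above its rectangle at (257,182). Lowering it.

```bash
python3 -m inch '{"hand":[0,0,0,0,0,0,0],"delta_pos":[[-0.1,0,1.5],[0,0,2.2],[0,0,1.5],[0,0,0.8],[0,0,0.3],[0,0,0.2],[0,0,0]],"turn":[0,0,0,0,0,0,0]}'; python3 go.py 644.2 -132.8 32.7 13
```

```text
t: 27.15
eef_pos: [644.7, -133.1, 94.1]
tcp_rot: [3.141, -0.001, 0.228]
ft_force: [-0.2, 0.8, -5.8]
opening: 0.356
t 27.15 p [ 644.7 -133.1   94.1] rpy [ 3.141e+00 -1.000e-03  2.280e-01] open 0.356 F [-0.2  0.8 -5.8] q6 1.04
turn 0.001 then cm:  [-0.04 -0.04  0.24]
```

```bash
python3 -m inch '{"hand":[0,0,0],"delta_pos":[[0,0,0.15],[0,0,0.1],[0,0,0]],"turn":[0,0,0]}'; python3 go.py 644.2 -132.8 32.7 13
```

```text
t: 27.45
eef_pos: [644.7, -133.2, 91.7]
tcp_rot: [3.141, -0.001, 0.228]
ft_force: [-0.9, -0.9, -3.4]
opening: 0.355
t 27.45 p [ 644.7 -133.2   91.7] rpy [ 3.141e+00 -1.000e-03  2.280e-01] open 0.355 F [-0.9 -0.9 -3.4] q6 1.04
turn 0.001 then cm:  [-0.04 -0.05 -0.  ]
```

```bash
python3 -m inch '{"hand":[0,1,1,1,1,1,1,1,1,1,1,1,1,1,1],"delta_pos":[[0,0,0],[0,0,0],[0,0,0],[0,0,0],[0,0,0],[0,0,0],[0,0,-1],[0,0,-2],[0,0,-2.5],[0,0,-3],[0,0,-3],[0,0,-3],[0,0,-3],[0,0,-2],[0,0,0]],"turn":[0,0,0,0,0,0,0,0,0,0,0,0,0,0,0]}'; python3 go.py 275 -560 220 13
```

```text
t: 28.95
eef_pos: [645.0, -133.2, 290.0]
tcp_rot: [3.139, -0.005, 0.228]
ft_force: [0.5, -1.2, 0.2]
opening: 0.999
t 28.95 p [ 645.  -133.2  290. ] rpy [ 3.139 -0.005  0.228] open 0.999 F [ 0.5 -1.2  0.2] q6 1.04
turn 0.001 then cm:  [-45.65  33.26   1.1 ]
```

```bash
python3 -m inch '{"hand":[1,1,1,1,1,1,1,1,1,1,1,1,1,1,1,1,1],"delta_pos":[[-1.4,1,0],[-2.7,2,0],[-3.2,2.3,0],[-3.2,2.3,0],[-3.2,2.3,0],[-3.2,2.3,0],[-3.2,2.3,0],[-3.2,2.3,0],[-3.2,2.3,0],[-3.2,2.3,0],[-3.2,2.3,0],[-3.2,2.3,0],[-3.2,2.3,0],[-3.2,2.3,0],[-2,1.5,0],[-1,0.7,0],[0,0,0]],"turn":[0,0,0,0,0,0,0,0,0,0,0,0,0,0,0,0,0]}'; python3 - <<'E'
from h import *
from cell import env
S=dict(cone=(504.5,405,84),dome=(445,116,60),block=(372.1,-278.5,40),swage=(644.4,-132.8,30))
for n in("side","top"):
    p,d=viewer.read_camera(n); cv2.imwrite(f"pics/{n}7.png",p); W=world(n,d)
    for k,(x,y,h) in S.items():
        m=(np.hypot(W[...,0]-x,W[...,1]-y)<65)&(W[...,2]>8+h-9)&(W[...,2]<8+h+10)&(d>0)
        if m.sum()>5:
            Q=np.ascontiguousarray(W[m][:,:2],np.float32); print(n,k,m.sum(),"d",(Q.mean(0)-[x,y]).round(1),"z",np.percentile(W[m][:,2],[50,95]).round(1),[np.round(a,1) for a in cv2.minAreaRect(Q)])
E
```

```text
t: 30.65
eef_pos: [273.9, -555.8, 285.3]
tcp_rot: [-3.14, 0.0, 0.226]
ft_force: [0.5, -0.4, -0.7]
opening: 0.999
side cone 84 d [-0.6  1.2] z [90.5 92.7] [array([505.4, 405.3]), array([16.6, 18. ]), np.float64(20.1)]
side dome 86 d [-1.6  3.2] z [63.4 67.8] [array([444.1, 118.2]), array([24.3, 22.2]), np.float64(52.2)]
side block 37 d [16.9 13.3] z [46.9 49.6] [array([ 393.8, -273. ]), array([11.7, 45.8]), np.float64(21.9)]
side swage 276 d [0.2 1.8] z [35.5 39.7] [array([ 644.1, -132.4]), array([89.8, 39. ]), np.float64(13.1)]
top cone 31 d [ 0.  -1.1] z [92.3 96.4] [array([504.8, 404.3]), array([14.5, 13.8]), np.float64(11.3)]
top dome 60 d [ 0.4 -0.6] z [65.1 69.9] [array([444.7, 116.2]), array([27.2, 24.1]), np.float64(88.2)]
top block 224 d [0.9 0.8] z [48.8 53. ] [array([ 373.1, -277.9]), array([43.6, 44.6]), np.float64(7.2)]
top swage 297 d [ 0.  -0.4] z [36.  41.8] [array([ 644.5, -133.1]), array([91.9, 34.6]), np.float64(13.6)]
```

View pics/side7.png

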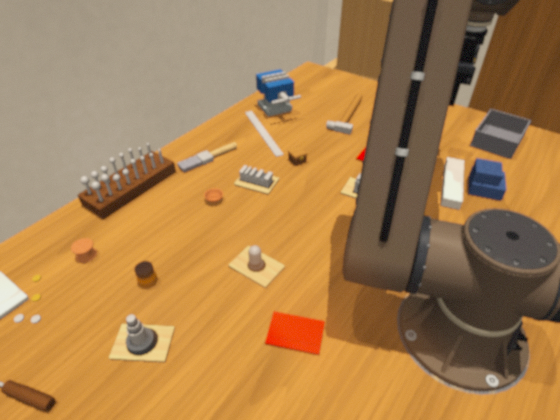

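View pics/top7.png

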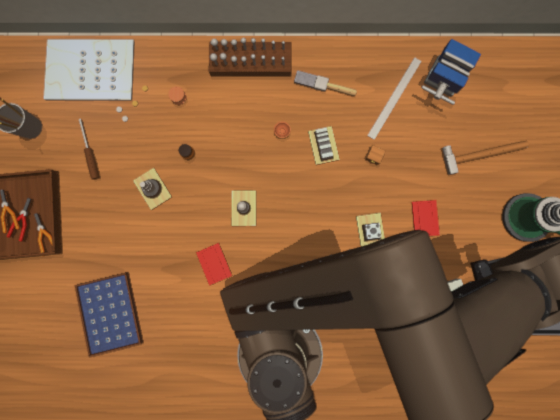

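All four tools stand centred on their inlays. In the top view the cone is at (151,187), the dome at (243,208), the block at (372,231) and the swage at (324,145). The arm is clear of everything.

```bash
python3 -c "
from cell import ticket
print(ticket.job_done())"
```

```text
the job is handed in; nothing more can be done
None
```

All four tools are back on their own boards, and I handed the job in at about 31 s with the arm parked clear. I moved them in the order block, cone, dome, swage.

**Last check, top camera:** each tool was within about 1.5 mm of its inlay centre. The swage was turned within about 1° of its inlay and the block within about 2°. All tops were at standing height.

**Last check, side camera:** it agreed for the cone (about 1 mm), the swage (about 2 mm) and the dome. The dome's mean was 3.6 mm off, because that camera sees only the near side.

**Gap in the checks:** in the final side picture the arm hid most of the block, so its reading from that view is not usable. An earlier side view showed the block sitting on its square.

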